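Click the coffee grinder from fine to medium and start it

TASK

Set the coffee grinder from fine to medium for the next pot: press a fingertip on top of the knurled thumbwheel and roll it toward the front of the grinder by friction, just one click, so that it settles in the two-dot notch without ever running on toward coarse. Then press the green start button fully down with a fingertip and let it spring back. Nothing is to be picked up, and the mug and the two jars beside the grinder stay where they are.

Things in the scene. Friction and masses are not known exactly. Their poses are not given: they have to be found in the camera images.
- coffee_grinder: Cream burr grinder, fixed, 250 x 160 mm in plan. Origin: centre of its underside; x from its front to its back, y to its left, z up. The front part (x -125 to +20 mm) is a flat control deck 80 mm high with the thumbwheel (centre x -65, y +30 mm) and start button (x -65, y -40 mm); behind it a motor block 110 mm high with a bean hopper (centre x +75, y 0, radius 47 mm) to 179 mm high.
- wheel_top (a point): Highest point of the grey knurled wheel at rest, 89 mm above the worktop, mid-width; fixed to the grinder, axes as the grinder's. Wheel radius 35 mm, width 24 mm, level axle along the grinder's y; it stands 9 mm out of a 47 mm long slot in the deck. Fingertip friction on it is at least 0.45. The axle is sprung: it gives from about 2 N, then 1 mm per 2 N, to a firm stop at 4 mm (10 N).
- grind_wheel (a joint): Wheel angle, rad; grows as the wheel's top moves to the grinder's front (-x), 35 mm of rim per rad. Notches: 0 fine, 0.5 medium, 1.0 coarse; stops at -0.12 and 1.12. Starts in the fine notch. Humps midway, at 0.25 and 0.75, take about 1.5 N at the rim; let go past a hump, it snaps into the next notch by itself.
- axle (a joint): How far the wheel is pressed down on its sprung axle, m: 0 at rest, 0.004 at its stop.
- red_line (a point): Middle of the red line across the wheel's rim, which turns with the wheel. It stands beside the scale dots on the deck left of the wheel: one dot (fine, to the back, 17 mm behind the wheel's top), two dots (medium, line on top), three dots (coarse, to the front).
- start_button_top (a point): Centre of the top of the green round start button, 28 mm across, 101 mm above the worktop when up, in a black housing on the deck, 70 mm to the right of the wheel. It is pressed straight down.
- start_button (a joint): Travel of the start button, m: 0 up, 0.005 fully down (about 4.5 N); it springs back.
- brown_mug: Loose brown mug, 98 mm high, 89 mm across, handle toward its +y; origin at the centre of its underside. Stands left of the grinder; leave it alone.
- red_cap_jar: Loose slim glass spice jar with a red cap, 44 mm across, 98 mm high; origin at the centre of its underside. Stands right of the grinder; leave it alone.
- low_jar: Loose low glass jar with a beige lid, 73 mm across, 75 mm high; origin at the centre of its underside. Stands right of the grinder; leave it alone.

How it is judged (in metres and radians):
On the way, in this order (a step that is already met when the one before it is completed fails the run):
1. a fingertip presses the wheel down and rolls it up the hump out of the fine notch (value of joint grind_wheel between 0.1 and 0.35 rad and value of joint axle above 0.0001 m and contact force between the fingers and grind_wheel above 0.5 N), for 0.02 s.
2. the wheel has clicked into the medium notch and the finger has left it (value of joint grind_wheel between 0.4 and 0.6 rad and contact force between grind_wheel and anything else below 0.3 N), for 0.2 s.
3. the start button is pressed fully down with the wheel at medium (value of joint grind_wheel between 0.4 and 0.6 rad and value of joint start_button above 0.004 m and contact force between the fingers and start_button above 0.5 N), for 0.05 s.
At the end, for the whole second after the job is handed in: The wheel rests in the medium notch (0.4 to 0.6 rad), the start button is up again (under 1 mm), and the mug and the two jars stand upright within 15 mm of where they stood (value of joint grind_wheel between 0.4 and 0.6 rad and velocity of joint grind_wheel between -0.1 and 0.1 rad/s and value of joint start_button below 0.001 m and distance of each of brown_mug, red_cap_jar, low_jar from where it was at the start of the episode below 0.015 m and angle between each of brown_mug, red_cap_jar, low_jar's own z axis and vertical below 0.1 rad); the robot touches nothing.
It fails at once if the wheel runs on past medium, over the hump toward coarse (more than 0.75 rad) (value of joint grind_wheel above 0.75 rad).
It fails at once if the start button is pressed while the wheel is not at medium (value of joint start_button above 0.004 m and not (value of joint grind_wheel between 0.35 and 0.65 rad)).
It fails at once if the brown mug is lifted, carried, pushed away or tipped (distance of brown_mug from where it was at the start of the episode above 0.025 m or angle between brown_mug's own z axis and vertical above 0.3 rad).
It fails at once if the red-capped jar is lifted, carried, pushed away or tipped (distance of red_cap_jar from where it was at the start of the episode above 0.025 m or angle between red_cap_jar's own z axis and vertical above 0.3 rad).
It fails at once if the low jar is lifted, carried, pushed away or tipped (distance of low_jar from where it was at the start of the episode above 0.025 m or angle between low_jar's own z axis and vertical above 0.3 rad).
It also fails if it takes over 40 s, if anything falls off the work surface, if the arm or the gripper's body presses on something with over 40 N, if the wrist force passes 120 N, or if a joint passes its speed limit or range.

ROBOT

A 6-joint arm with a two-finger parallel gripper is mounted at the origin on a cart in front of the work surface, level with it; the furniture and walls round the work are solid. World frame = base frame: x ahead of the robot, y to its left, z up, the work surface at z = 0. Lengths are in mm, angles in rad, forces in N, time in s.
With the tool pointing down it reaches from about 300 to 775 mm from the base axis. Payload 14.6 kg.
Tool frame: the origin (TCP) lies on the centre line of the jaws, within the pads' length; the fingertips stand 19 mm ahead of it and the grasp point (between the pads) is the TCP (bot.tip_reach is the distance from the TCP to the fingertips, in mm); y points along the fingers, x is the direction in which the jaws open and shut, and the axes are right-handed (so a half turn about y gives the same grasp; the last joint's range is limited). The gripper opens to 85 mm and grips with 20 to 120 N. Pads are 22 mm wide; open, the fingers measure 114 mm over their backs; the gripper's body (76 mm by 85 mm) begins 54 mm behind the grasp point. The pads swing forward as they close: fully open they stand 13 mm farther back than shut.
Start: joints at [-1.246, 0.3, 1.521, -0, 1.321, -0.067], TCP at [210.011, -508.315, 217.481] pointing down, gripper open.
Joint ranges: [-3.03, 3.03], [-0.79, 2.21], [0.23, 2.52], [-1.04, 4.18], [0, 3.07], [-2.55, 2.55]. Speed limits (rad/s): [2.22, 2.22, 2.57, 3.14, 3.14, 3.14].

INTERFACE

Orientations are given as a unit quaternion [w, x, y, z].
In Python, from rig import bot gives the robot as it stands. Calls block until the motion is done:
- bot.move_to(position, orientation): joint-space move of the TCP to a pose.
- bot.servo_line(position, attitude=None, speed=150, until_force=None): straight line of the TCP; attitude=None keeps the orientation; speed is the mean speed in mm/s. With until_force (N) it stops when the force on the tool has changed by that much, and returns True; else False.
- bot.move_joints(angles): joint-space move.
- bot.move_gripper(opening, grip_force=None): finger opening in mm; grip_force is the grip in N (None keeps the last); returns when the fingers have stopped.
- bot.dwell(seconds).
- bot.ik(position, orientation): joint angles nearest the present ones, or None.
- bot.read_state(): the state.
- bot.read_camera(name): name is "side" or "top" or "wrist"; returns a dict with "image" (384x512x3 uint8, blue, green, red), "depth" (384x512 float32, mm along the optical axis (not along the pixel's ray), 0 where there is no reading), "fovy" (degrees; the focal length in pixels is half the picture's height over the tangent of half this angle, whatever the lens; pixels are square), "cx", "cy" (the principal point, pixels), "eye" and "attitude" of the camera in the world; the wrist camera has in their place "mount" (4x4, takes a point from camera to tool coordinates, whose origin is the TCP and whose axes are the tool frame's). Camera axes: x right, y down, z forward; pixel columns grow to the right and rows downward; lengths in mm; the calibration is good to about 2 mm. A picture is of the moment at which its call begins: read the wrist's pose just before it.
A pose or a line that the arm cannot do raises bot.MotionError and nothing moves.
- bot.finish_job(): hands the job in, once; it reports no verdict.
The state is a dict: "clock": time; "joint_positions": joint angles; "qvel": joint speeds; "effort": joint torques, N m; "ee_pos": TCP position; "tool_rot": TCP orientation; "ft_force": force on the tool from outside, world axes, zero at the start; "moment": the same for the moment, N m; "grip_width": finger opening in mm.
Only numpy, scipy, OpenCV 4.12 (cv2) and the standard library are available. Lean on these libraries where they do the work, as an engineer would, in place of code of your own. Each camera call takes 0.05 s, during which the arm holds its last target.

## Working session

There is one attempt and no reset: what is moved stays moved. The work goes in short steps, each a Python script; the robot and the scene stay as the last script left them, time stands still between calls to the robot, and variables do not carry over. Pictures are saved under pics/ and viewed, and the job is handed in when it is done.

```bash
ls; mkdir -p pics; cat > h.py <<'E'
import numpy as np, cv2
from rig import bot
from scipy.spatial.transform import Rotation as R
def q2R(q): return R.from_quat([q[1],q[2],q[3],q[0]]).as_matrix()
def px(c,u,v,d=None):
    f=c["image"].shape[0]/2/np.tan(np.radians(c["fovy"])/2)
    d=c["depth"][int(v),int(u)] if d is None else d
    p=np.array([(u-c["cx"])/f*d,(v-c["cy"])/f*d,d])
    return p
def att(c):
    a=np.array(c["attitude"]); return a if a.shape==(3,3) else q2R(a)
def world(c,u,v,d=None): return np.array(c["eye"])+att(c)@px(c,u,v,d)
E
python3 - <<'E'
from h import *
import pickle
s=bot.read_state();print(s)
print(bot.tip_reach)
for n in["side","top","wrist"]:
    c=bot.read_camera(n);cv2.imwrite(f"pics/{n}0.png",c["image"]);pickle.dump(c,open(n+".pkl","wb"))
    print(n,{k:v for k,v in c.items() if k not in("image","depth")})
E
```

```text
pics
{'clock': 0.0, 'joint_positions': array([-1.24560563e+00,  3.00482679e-01,  1.52155672e+00,  3.19652981e-05,
        1.32067481e+00, -6.65799280e-02]), 'qvel': array([-0.00041964,  0.00106438, -0.00095266, -0.00185676,  0.00048422,
        0.00091945]), 'effort': array([-7.27088900e-04, -5.43499303e+01, -3.61788476e+01, -6.58682666e-05,
        4.02908219e-03,  3.50647383e-05]), 'ee_pos': array([ 209.94454301, -508.10215291,  216.92526775]), 'tool_rot': array([ 0.58800429, -0.58750315,  0.39343017, -0.39281512]), 'ft_force': array([ 0.2614371 ,  0.8171062 , -1.27930981]), 'moment': array([0.03697394, 0.0351099 , 0.03377847]), 'grip_width': 85.60037964956481}
19.0
side {'fovy': 49.25705445799053, 'cx': 252.34043553559542, 'cy': 192.32199263490438, 'eye': array([ 395.87398657, -426.66001934, 1028.74572966]), 'attitude': array([-0.23394329,  0.95462715, -0.17969974,  0.04081117])}
top {'fovy': 54.73807064628949, 'cx': 255.0022418877267, 'cy': 191.68117294194096, 'eye': array([491.77533326,  43.11399446, 983.93029864]), 'attitude': array([-0.0146015 ,  0.70913814, -0.7045935 ,  0.02139851])}
wrist {'fovy': 61.55180323116366, 'cx': 259.3687140524077, 'cy': 194.12049280910807, 'mount': array([[ 9.99999714e-01,  7.18987645e-04,  2.36354724e-04,
        -1.27338797e-01],
       [-1.21264108e-05, -2.97030366e-01,  9.54868034e-01,
        -1.56808972e+02],
       [ 7.56742849e-04, -9.54867763e-01, -2.97030272e-01,
         7.55796453e+01],
       [ 0.00000000e+00,  0.00000000e+00,  0.00000000e+00,
         1.00000000e+00]])}
```

View pics/top0.png

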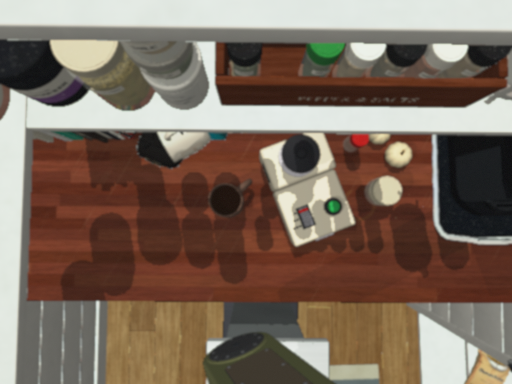

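View pics/side0.png

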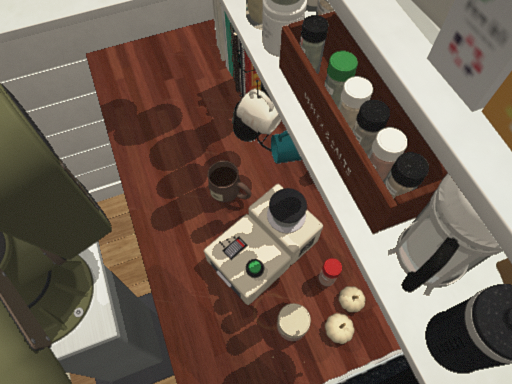

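The top view has the grinder near (308,190), with the wheel at (304,215) and the button at (333,206). The mug is at (226,200), the jars are on the right, and a shelf hangs over the back. I'll enlarge these.

```bash
python3 - <<'E'
import pickle,cv2
for n,(x0,y0,w,h) in {"top":(250,120,120,130),"side":(195,175,150,130)}.items():
    c=pickle.load(open(n+".pkl","rb"))
    cv2.imwrite(f"pics/{n}1.png",cv2.resize(c["image"][y0:y0+h,x0:x0+w],None,fx=4.5,fy=4.5,interpolation=cv2.INTER_CUBIC))
E
```

```text
(no output)
```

View pics/top1.png

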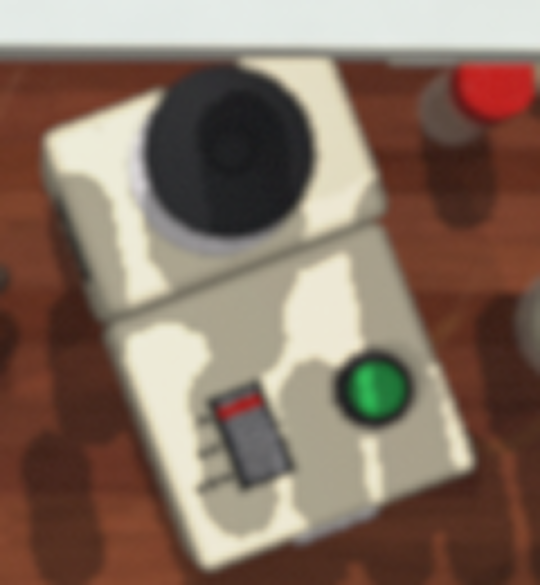

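View pics/side1.png

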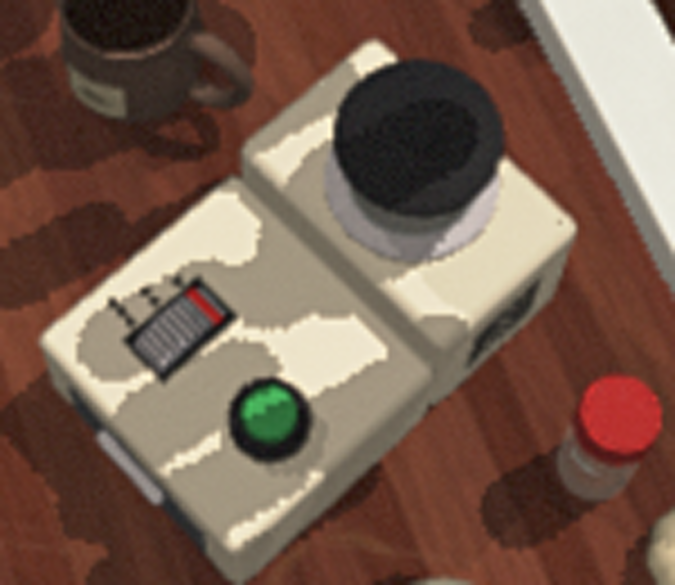

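```bash
cat >> h.py <<'E'
def atz(c,u,v,z):
    e=np.array(c["eye"]); r=world(c,u,v,1.0)-e
    return e+r*(z-e[2])/r[2]
E
python3 - <<'E'
from h import *
import pickle
np.set_printoptions(precision=1,suppress=True)
T=pickle.load(open("top.pkl","rb"));S=pickle.load(open("side.pkl","rb"))
t=lambda x,y:(250+(x-2)/4.5,120+(y-2)/4.5)
s=lambda x,y:(195+(x-2)/4.5,175+(y-2)/4.5)
for nm,p,q,z in [("button",t(378,388),s(270,412),101),("slot",t(251,434),s(180,329),83),("redline",t(239,406),s(210,308),86),
  ("FL",t(207,570),s(43,338),80),("FR",t(473,467),s(235,553),80),("hopper",t(230,152),s(419,137),179)]:
    print(nm,z,"top",atz(T,*p,z),world(T,*p),"side",atz(S,*q,z),world(S,*q))
# known: shelf, mug, jars by depth
for n,c,pts in [("T",T,[(300,120),(350,95),(226,200),(385,190),(360,140),(248,185)]),("S",S,[(340,230),(310,200),(223,177),(293,320),(332,267)])]:
    for p in pts: print(n,p,world(c,*p))
E
```

```text
button 101 top [ 504.4 -152.7  101. ] [ 504.4 -153.    99.6] side [ 501.1 -154.1  101. ] [ 501.6 -152.8   96.7]
slot 83 top [479.4 -88.   83. ] [479.5 -87.2  88.3] side [475.3 -89.2  83. ] [475.2 -89.8  84.5]
redline 86 top [494.5 -81.1  86. ] [494.5 -81.6  82.4] side [493.9 -85.   86. ] [494.1 -84.5  84.6]
FL 80 top [406.1 -64.6  80. ] [398.4 -74.2  -0.8] side [406.2 -66.4  80. ] [407.  -35.6  -1.2]
FR 80 top [ 462.3 -208.7   80. ] [ 462.3 -208.6   80.5] side [ 460.5 -209.6   80. ] [ 460.7 -208.9   76.9]
hopper 179 top [617.5 -63.9 179. ] [617.6 -64.  178.1] side [613.4 -71.9 179. ] [613.9 -71.  176.8]
T (300, 120) [626.8 -28.3 438.9]
T (350, 95) [647.  -87.8 496.3]
T (226, 200) [517.4 105.7  71.1]
T (385, 190) [ 544.3 -284.9   77.1]
T (360, 140) [ 663.6 -218.1   98.1]
T (248, 185) [491.8  43.1 983.9]
S (340, 230) [ 609.3 -243.2  423.5]
S (310, 200) [722.   -5.7   0.5]
S (223, 177) [515.4 110.2  71. ]
S (293, 320) [ 538.3 -292.3   75.8]
S (332, 267) [ 666.6 -219.1   95.4]
```

```bash
cat >> h.py <<'E'
yaw=np.radians(21); xg=np.array([np.cos(yaw),np.sin(yaw),0]); yg=np.array([-xg[1],xg[0],0]); Z=np.array([0,0,1.])
def quat(sgn=1):
    x=sgn*yg; y=-Z; q=R.from_matrix(np.c_[x,y,np.cross(x,y)]).as_quat(); return [q[3],q[0],q[1],q[2]]
W=np.array([477.6,-88.3,89.]); B=np.array([502.7,-153.4,101.])
E
python3 - <<'E'
from h import *
np.set_printoptions(precision=3,suppress=True)
s=bot.read_state();print(q2R(s["tool_rot"]))
for g in(1,-1):
  for p in (W+[0,0,120],W+[0,0,25],B+[0,0,25]):
    print(g,bot.ik(list(p),quat(g)))
E
```

```text
[[ 0.382 -0.     0.924]
 [-0.924  0.001  0.382]
 [-0.001 -1.     0.   ]]
1 [-0.258  0.164  1.709 -0.     1.269 -2.196]
1 [-0.258  0.276  1.812 -0.     1.054 -2.196]
1 [-0.366  0.342  1.692 -0.     1.108 -2.303]
-1 [-0.258  0.164  1.709 -0.     1.269  0.946]
-1 [-0.258  0.276  1.812 -0.     1.054  0.946]
-1 [-0.366  0.342  1.692 -0.     1.108  0.838]
```

```bash
python3 - <<'E'
from h import *
import pickle
bot.move_gripper(0)
bot.move_to(list(W+[0,0,130]-20*xg),quat(-1))
bot.dwell(0.3)
s=bot.read_state();print(s)
c=bot.read_camera("wrist");cv2.imwrite("pics/w1.png",c["image"]);pickle.dump((s,c),open("w1.pkl","wb"))
E
```

```text
{'clock': 2.975, 'joint_positions': array([-2.83951837e-01,  1.16661195e-01,  1.73888743e+00,  2.13766902e-05,
        1.28613346e+00,  9.20926785e-01]), 'qvel': array([ 3.41444600e-03,  3.41679716e-05, -7.17387707e-04,  2.81622553e-04,
        2.27968394e-04,  9.76490318e-04]), 'effort': array([-7.44590233e-02, -4.28661954e+01, -3.57408321e+01, -1.94008797e-03,
        2.78079406e-04, -3.76695170e-03]), 'ee_pos': array([458.88318097, -95.78718568, 218.95203633]), 'tool_rot': array([-0.58262053,  0.58262656, -0.40071897,  0.40065436]), 'ft_force': array([-0.35002505,  0.69398094,  0.06116006]), 'moment': array([ 0.05431606, -0.02604284,  0.0409389 ]), 'grip_width': 0.18782679868011104}
```

View pics/w1.png

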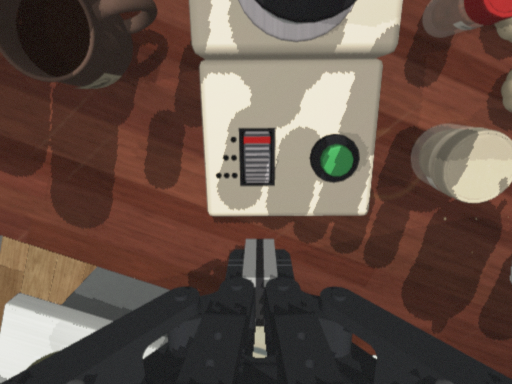

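```bash
python3 - <<'E'
from h import *
import pickle
np.set_printoptions(precision=1,suppress=True)
s,c=pickle.load(open("w1.pkl","rb"))
M=np.array(c["mount"]);Rt=q2R(s["tool_rot"])
eye=s["ee_pos"]+Rt@M[:3,3]; A=Rt@M[:3,:3]
c["eye"]=eye;c["attitude"]=A
for n,u,v,z in[("slot",257,157,84),("red",257,141,87),("button",337,159,101),("seamL",202,58,80),("seamR",382,61,80),("FL",208,214,80),("FR",370,214,80)]: print(n,atz(c,u,v,z),world(c,u,v))
E
```

```text
slot [477.1 -86.4  84. ] [477.8 -86.1  88. ]
red [491.1 -81.1  87. ] [491.  -81.1  86.1]
button [ 503.3 -150.5  101. ] [ 503.3 -150.3  101.7]
seamL [539.1 -12.7  80. ] [541.7   2.4   0.1]
seamR [ 591.8 -156.5   80. ] [ 608.7 -180.4   -0.2]
FL [406.4 -62.   80. ] [373.7 -60.2   1.4]
FR [ 463.3 -210.1   80. ] [ 445.7 -247.9    0.9]
```

The wrist view agrees with the other cameras to about 2 mm: wheel slot at pixel (257,157), button at (337,159). The red line sits at the back, in the fine notch. Next I press on the wheel.

```bash
sed -i 's/^W=.*/W=np.array([477.5,-87.5,89.]); B=np.array([503.,-152.3,101.])/' h.py; python3 - <<'E'
from h import *
np.set_printoptions(precision=2,suppress=True)
P=W+6*xg
bot.move_to(list(P+[0,0,19+25]),quat(-1))
bot.servo_line(list(P+[0,0,19+8]),speed=60)
bot.dwell(0.2); s=bot.read_state();f0=s["ft_force"];print(s["clock"],s["ee_pos"],f0)
r=bot.servo_line(list(P+[0,0,19-4]),speed=8,until_force=5)
s=bot.read_state();print(r,s["clock"],s["ee_pos"],s["ft_force"]-f0)
bot.dwell(0.2); s=bot.read_state();print(s["clock"],s["ee_pos"],s["ft_force"]-f0)
E
```

```text
4.1083 [483.25 -85.41 116.31] [ 0.26  0.17 -0.13]
False 5.7583 [483.1  -85.36 104.03] [ 0.12 -0.55  0.08]
5.9583 [483.11 -85.37 104.04] [ 0.78 -0.34 -0.06]
```

```bash
python3 - <<'E'
from h import *
for n in("wrist","side"):
    c=bot.read_camera(n);im=c["image"]
    if n=="side": im=cv2.resize(im[175:305,195:345],None,fx=4,fy=4)
    else: im=cv2.resize(im[100:300,150:400],None,fx=3,fy=3)
    cv2.imwrite(f"pics/{n}2.png",im)
E
```

```text
(no output)
```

View pics/wrist2.png

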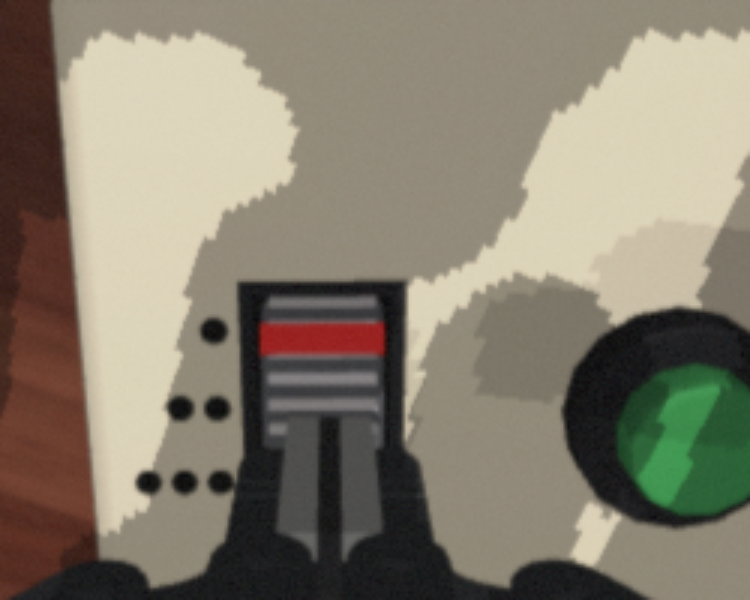

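View pics/side2.png

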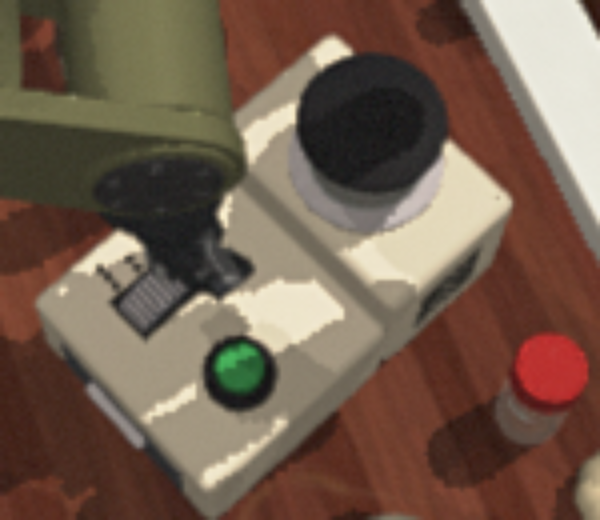

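The tips are over the wheel but not touching it yet, so I keep going down slowly.

```bash
python3 - <<'E'
from h import *
np.set_printoptions(precision=2,suppress=True)
s=bot.read_state();p=s["ee_pos"];f0=s["ft_force"]
P=W+6*xg
r=bot.servo_line([P[0],P[1],94],speed=6,until_force=4.5)
for _ in range(3):
    s=bot.read_state();print(r,s["clock"],s["ee_pos"],s["ft_force"]);bot.dwell(0.1)
E
```

```text
False 7.875 [483.11 -85.36  94.03] [-0.11  0.69 -0.59]
False 7.975 [483.15 -85.36  94.05] [ 0.74 -0.53  0.18]
False 8.075 [483.09 -85.35  94.01] [ 1.02  0.21 -0.95]
```

```bash
python3 - <<'E'
from h import *
import pickle
s=bot.read_state();print(s["grip_width"])
c=bot.read_camera("wrist");pickle.dump((s,c),open("w3.pkl","wb"));im=c["image"]
cv2.imwrite(f"pics/wrist3.png",cv2.resize(im[150:350,150:400],None,fx=3,fy=3))
d=c["depth"]
np.set_printoptions(precision=0,suppress=True,linewidth=200)
print(d[220:300:6,235:285:4])
E
```

```text
0.0674965710992985
[[182. 177. 176. 177. 177. 176. 177. 177. 177. 177. 177. 183. 181.]
 [184. 178. 177. 175. 177. 178. 177. 178. 177. 178. 177. 185. 183.]
 [183. 177. 177. 175. 177. 175. 177. 177. 176. 177. 176. 185. 185.]
 [185. 176. 177. 178. 177. 176. 177. 178. 176. 177. 177. 186. 185.]
 [187. 176. 178. 147. 147. 146. 146. 147. 146. 145. 176. 187. 186.]
 [149. 149. 149. 141. 140. 141. 141. 141. 141. 141. 149. 149. 149.]
 [144. 145. 143. 135. 136. 134. 135. 135. 135. 135. 136. 144. 144.]
 [139. 139. 138. 131. 131. 130. 131. 130. 131. 131. 131. 140. 138.]
 [134. 134. 127. 127. 126. 127. 126. 126. 126. 127. 127. 135. 134.]
 [130. 131. 122. 121. 122. 123. 122. 122. 123. 123. 123. 129. 131.]
 [113. 114. 116. 116. 119. 119. 120. 121. 119. 116. 116. 113. 114.]
 [110. 109. 111. 113. 112. 120. 122. 121. 113. 113. 113. 111. 110.]
 [109. 109. 110. 109. 110. 117. 121. 122. 108. 108. 110. 108. 109.]
 [106. 106. 106. 106. 105. 115. 124. 122. 108. 107. 105. 106. 106.]]
```

View pics/wrist3.png

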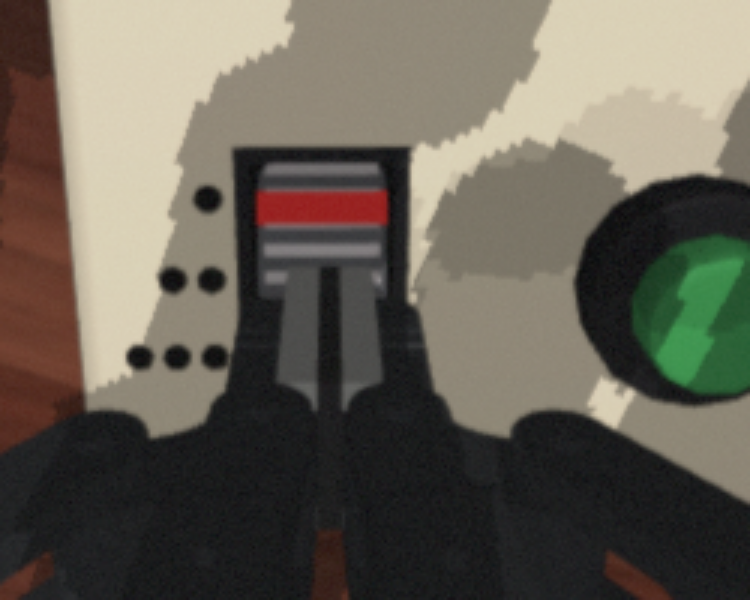

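```bash
python3 - <<'E'
from h import *
import pickle
np.set_printoptions(precision=1,suppress=True)
s,c=pickle.load(open("w3.pkl","rb"))
M=np.array(c["mount"]);Rt=q2R(s["tool_rot"]);print(s["ee_pos"],Rt)
c["eye"]=s["ee_pos"]+Rt@M[:3,3]; c["attitude"]=Rt@M[:3,:3]
for u,v in [(251,241),(270,241),(260,243),(251,246),(259,268),(259,235),(259,220),(215,200),(380,245)]:
    w=world(c,u,v);d=w-W;print((u,v),w,"grinder rel wheel",d@xg,d@yg,d[2])
E
```

```text
[483.1 -85.3  94. ] [[ 0.4 -0.   0.9]
 [-0.9  0.   0.4]
 [-0.  -1.  -0. ]]
(251, 241) [491.5 -77.9 114.8] grinder rel wheel 16.527551301487772 3.9525391835278514 25.75769090130447
(270, 241) [494.6 -86.1 114.5] grinder rel wheel 16.434548824003144 -4.849012947626852 25.54905121685576
(260, 243) [493.5 -81.6 117.8] grinder rel wheel 17.006396161874292 -0.20678615907080644 28.832280107086405
(251, 246) [491.5 -78.  119.8] grinder rel wheel 16.470971092080454 3.82825348534554 30.778166754577114
(259, 268) [492.8 -81.4 138.9] grinder rel wheel 16.464200728284982 0.2223094753409054 49.86820100611169
(259, 235) [484.3 -84.6  88. ] grinder rel wheel 7.343722989840748 0.2766416137892729 -1.0351607371096065
(259, 220) [491.9 -81.7  86.3] grinder rel wheel 15.529800365224848 0.2819049489163339 -2.743807401847249
(215, 200) [492.4 -55.4  81.2] grinder rel wheel 25.388728466820094 24.668182687519884 -7.785465283096414
(380, 245) [ 507.  -142.   101.6] grinder rel wheel 8.026977379511035 -61.42667755155992 12.552588166038362
```

Depth puts the fingertips at z≈113 with the TCP at z=94, so they are about 19 mm above the TCP and not 19 mm below it. There is also no contact force, which fits. I'll descend with a force guard and check again.

```bash
python3 - <<'E'
from h import *
np.set_printoptions(precision=2,suppress=True)
P=W+6*xg
r=bot.servo_line([P[0],P[1],80],speed=15,until_force=3)
s=bot.read_state();print(r,s["clock"],s["ee_pos"],s["ft_force"])
c=bot.read_camera("wrist")
M=np.array(c["mount"]);Rt=q2R(s["tool_rot"])
c["eye"]=s["ee_pos"]+Rt@M[:3,3]; c["attitude"]=Rt@M[:3,:3]
for v in range(230,252,2):
    w=world(c,251,v);d=w-W;print(v,d@xg,d@yg,w[2])
cv2.imwrite(f"pics/wrist4.png",cv2.resize(c["image"][150:350,150:400],None,fx=3,fy=3))
E
```

```text
False 9.3083 [483.16 -85.36  80.09] [ 0.86  0.3  -0.25]
230 15.480128061757945 4.2926500471939075 85.72606430306467
232 14.75859344554494 4.276289663451484 86.59029881589734
234 14.50950211693057 4.23132965508078 88.48144501492058
236 12.868951063903332 4.27197074963809 87.29264932160444
238 11.548066377303225 4.29234438803529 86.83581070128508
240 16.730380068120034 3.9288805816272463 100.11586917434548
242 16.51419204366907 3.8891374150604534 101.78646366269308
244 16.71478781350339 3.826549634295758 104.26632948612797
246 16.308250064116375 3.7999617120754605 105.45704024712063
248 16.59987986879404 3.735074772229871 108.00465449869051
250 16.522206058022483 3.6922076138714903 109.76316609014535
```

View pics/wrist4.png

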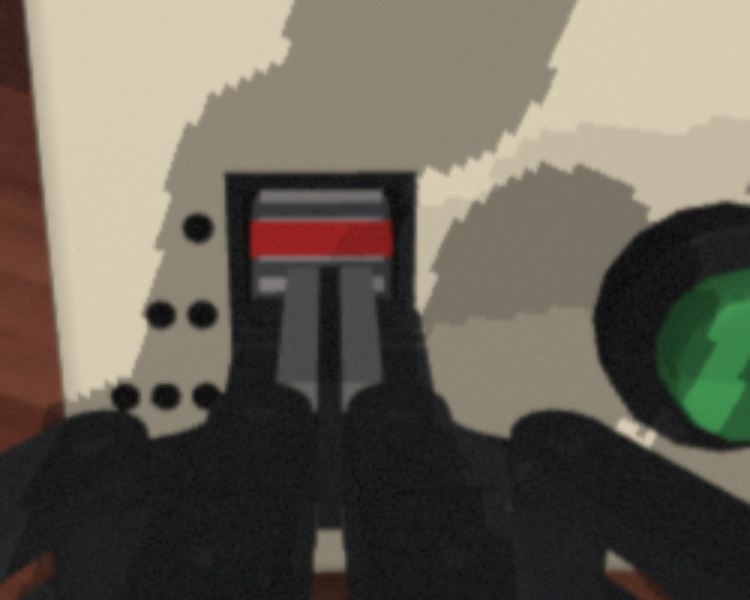

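Consistent: the tips are 19 mm above the reported TCP, so contact should come at TCP z≈70. I continue with the guard.

```bash
python3 - <<'E'
from h import *
np.set_printoptions(precision=2,suppress=True)
P=W+6*xg
bot.servo_line([P[0],P[1],73.5],speed=20,until_force=3)
bot.dwell(0.1)
r=bot.servo_line([P[0],P[1],66],speed=5,until_force=5)
for _ in range(3):
    s=bot.read_state();print(r,s["clock"],s["ee_pos"],s["ft_force"]);bot.dwell(0.1)
E
```

```text
True 10.5833 [483.79 -85.32  71.3 ] [-1.07  2.46  9.29]
True 10.6833 [483.84 -85.3   71.42] [0.01 1.01 9.57]
True 10.7833 [483.83 -85.3   71.45] [-0.22  2.27  9.45]
```

```bash
python3 - <<'E'
from h import *
np.set_printoptions(precision=2,suppress=True)
p=bot.read_state()["ee_pos"]
q=p.copy();q[2]=72.2
bot.servo_line(list(q),speed=10)
s=bot.read_state();print(s["clock"],s["ee_pos"],s["ft_force"])
for k in (4,8,11):
    bot.servo_line(list(q-k*xg),speed=15)
    s=bot.read_state();print(k,s["clock"],s["ee_pos"],s["ft_force"],"along x_g",s["ft_force"]@xg)
c=bot.read_camera("wrist")
cv2.imwrite(f"pics/wrist5.png",cv2.resize(c["image"][100:300,150:400],None,fx=3,fy=3))
E
```

```text
11.175 [484.12 -85.2   72.59] [-0.48  1.98  6.7 ]
4 11.5917 [480.49 -86.6   72.64] [0.43 1.57 6.96] along x_g 0.9661195668146345
8 12.0083 [476.71 -88.08  72.61] [0.2  2.29 6.22] along x_g 1.0039523556135466
11 12.3583 [473.7  -89.22  72.53] [-1.84  1.45  6.06] along x_g -1.1986482738679916
```

View pics/wrist5.png

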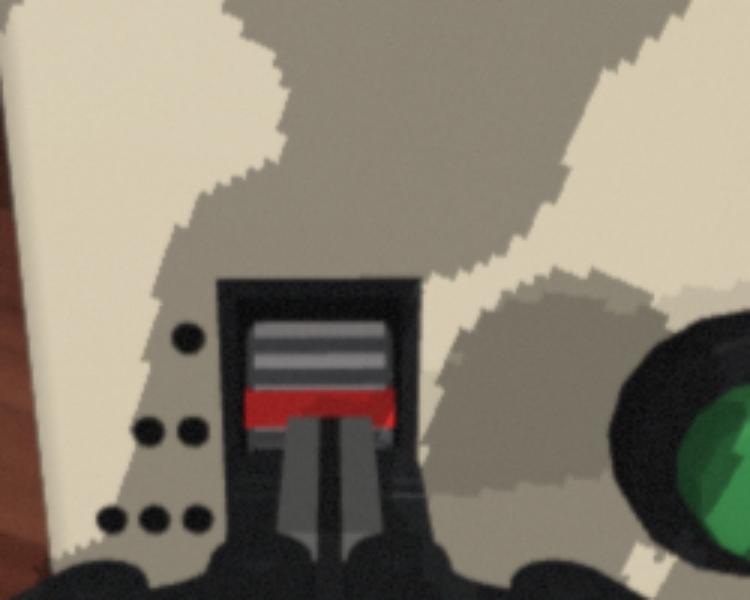

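The red line, at crop row 408, has come most of the way to the two dots at row 430. The drag force has changed sign, so the wheel is past the hump. I'll roll 2 mm more and lift.

```bash
python3 - <<'E'
from h import *
np.set_printoptions(precision=2,suppress=True)
p=bot.read_state()["ee_pos"]
q=p-2*xg; q[2]=72.3
bot.servo_line(list(q),speed=15)
bot.servo_line(list(q+[0,0,12]),speed=60)
bot.servo_line(list(q+[0,0,45]-25*xg),speed=100)
bot.dwell(0.3)
s=bot.read_state();print(s["clock"],s["ee_pos"],s["ft_force"])
c=bot.read_camera("wrist")
cv2.imwrite(f"pics/wrist6.png",cv2.resize(c["image"][100:300,150:400],None,fx=3,fy=3))
E
```

```text
13.9 [448.48 -98.79 116.91] [-0.28 -0.65 -0.76]
```

View pics/wrist6.png

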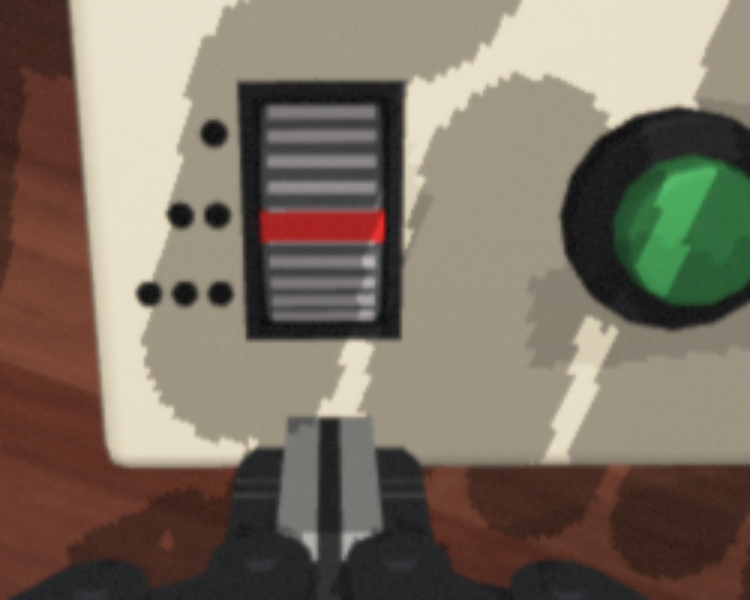

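The red line now lines up with the two dots, crop row 225, and nothing is touching it. Next is the button.

```bash
python3 - <<'E'
from h import *
np.set_printoptions(precision=2,suppress=True)
bot.move_to([B[0],B[1],116],quat(-1))
bot.servo_line([B[0],B[1],93],speed=50,until_force=3)
bot.dwell(0.15)
s=bot.read_state();print(s["clock"],s["ee_pos"],s["ft_force"])
r=bot.servo_line([B[0],B[1],76],speed=7,until_force=9)
for _ in range(3):
    s=bot.read_state();print(r,s["clock"],s["ee_pos"],s["ft_force"]);bot.dwell(0.1)
c=bot.read_camera("wrist")
cv2.imwrite(f"pics/wrist7.png",cv2.resize(c["image"][100:300,150:400],None,fx=3,fy=3))
E
```

```text
15.1167 [ 503.14 -152.36   93.29] [-0.35  0.95 -1.04]
True 16.6333 [ 503.05 -152.33   82.23] [-2.06  0.7   7.25]
True 16.7333 [ 503.04 -152.3    82.22] [-1.93  0.56  7.38]
True 16.8333 [ 503.06 -152.35   82.23] [-2.63  1.03  6.82]
```

View pics/wrist7.png

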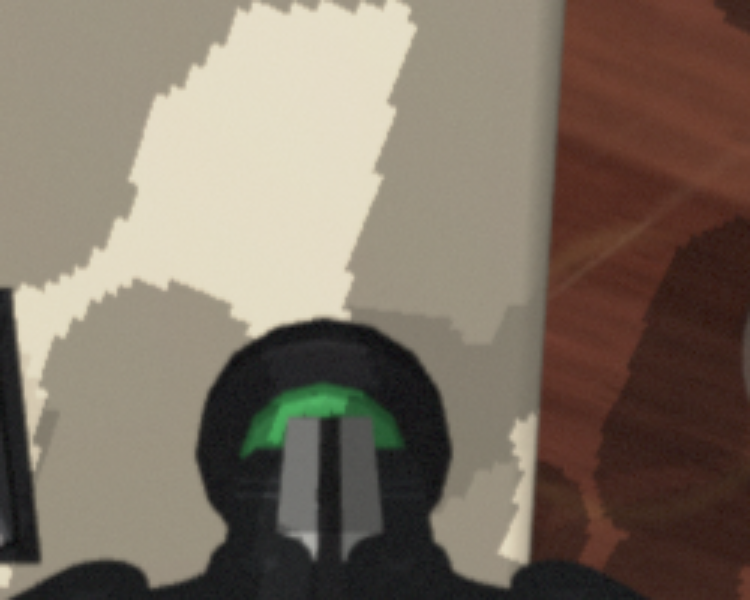

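```bash
python3 - <<'E'
from h import *
np.set_printoptions(precision=2,suppress=True)
r=bot.servo_line([B[0],B[1],80.5],speed=5,until_force=6)
bot.dwell(0.2);s=bot.read_state();print(r,s["clock"],s["ee_pos"],s["ft_force"])
p=s["ee_pos"]
bot.servo_line([p[0],p[1],110],speed=60)
q=np.array([p[0],p[1],130])-55*xg+20*yg
bot.servo_line(list(q),speed=150)
bot.dwell(0.3);s=bot.read_state();print(s["clock"],s["ee_pos"],s["ft_force"])
c=bot.read_camera("wrist");cv2.imwrite("pics/wrist8.png",c["image"])
M=np.array(c["mount"]);Rt=q2R(s["tool_rot"])
c["eye"]=s["ee_pos"]+Rt@M[:3,3]; c["attitude"]=Rt@M[:3,:3]
import pickle;pickle.dump(c,open("w8.pkl","wb"))
E
```

```text
True 17.3917 [ 503.07 -152.32   82.24] [-3.1   0.94  7.6 ]
18.8667 [ 444.79 -153.27  129.64] [-0.01 -0.47  0.29]
```

View pics/wrist8.png

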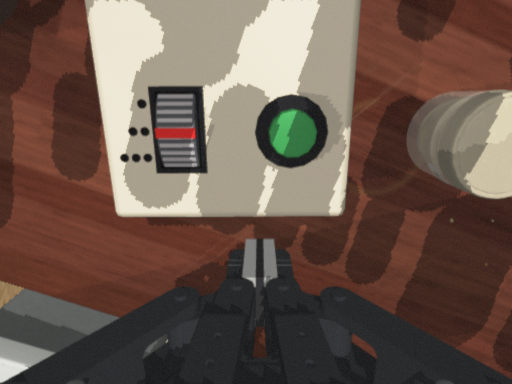

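```bash
python3 - <<'E'
from h import *
import pickle
np.set_printoptions(precision=1,suppress=True)
c=pickle.load(open("w8.pkl","rb"))
for u,v in[(293,134),(288,140),(265,120),(291,102),(176,133)]: print(world(c,u,v))
for n in("top","side"):
    a=pickle.load(open(n+".pkl","rb"));b=bot.read_camera(n)
    d=cv2.absdiff(a["image"],b["image"]).max(2)
    cv2.imwrite(f"pics/{n}9.png",np.hstack([b["image"][100:320,190:430],cv2.cvtColor(d,cv2.COLOR_GRAY2BGR)[100:320,190:430]]) )
E
```

```text
[ 501.9 -151.5  102.9]
[ 497.6 -150.4  101.3]
[ 502.8 -134.4   92.8]
[ 517.6 -144.8   91.4]
[476.3 -87.4  90.6]
```

View pics/top9.png

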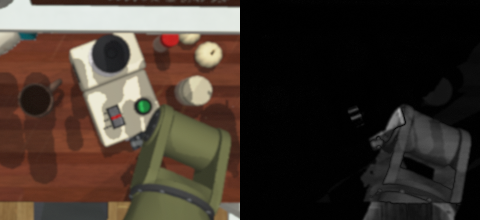

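View pics/side9.png

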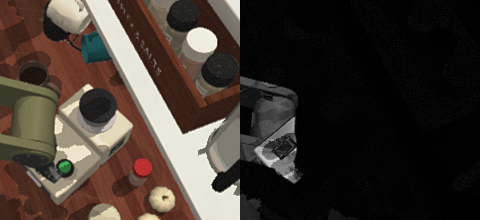

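The housing rim is at z≈92, below the 96 mm pressed height, so the tips bottomed out on the button itself. The button is up again at z≈101, and the mug and jars haven't moved in the difference images. Handing in.

```bash
python3 -c "
from h import *
bot.finish_job()"
```

```text
the job is handed in; nothing more can be done
```

I rolled the thumbwheel one click from fine to medium, pressed the green start button down, and handed the job in. The last reading before hand-in was about 19 s of the 40 s limit; no verdict is reported.

- **Wheel:** I pressed with about 7 N and rolled it roughly 13 mm toward the front, then lifted off. The last wrist picture shows the red line beside the two dots with nothing touching the wheel.
- **Button:** It met a stiff stop at about 7 to 8 N, more than the 4.5 N needed. I work out the travel as about 4.8 mm, taking the fingertip height from where it touched the wheel. The button was back up at z ≈ 101 to 103 mm after release.
- **Mug and jars:** The before and after pictures show no movement of the mug or jars. There is only a faint change near the low jar, which I took to be shadow. The gripper was clear of everything.

**What disagreed:** The fingertips were not 19 mm beyond the TCP as stated. With the gripper shut, contact with the wheel put them about 14 mm behind it, and depth images suggested about 19 mm. I therefore came down under force guard and relied on contact instead of the stated reach. The wheel press also peaked at about 9.5 N, near the axle stop, before I eased it to about 7 N for the roll.

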